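# Set out the freewheels by size on the display board

### The job

Put the four loose freewheels on the four studs of the wooden display board, one on each stud, in order of size along the row: the smallest on the stud next to the bell, growing to the largest at the other end. Each lies flat on the board, same side up as you found it, with the stud inside its bore. Leave the glass jar standing where it is.

Things in the scene. Friction and masses are not known exactly. Their poses are not given: they have to be found in the camera images.
- freewheel14: The smallest of four steel bicycle freewheels, lying flat: toothed plate 62 mm across, 4 mm thick, around a dark hub barrel, alike on all: 46 mm outside, 32 mm tall, with a 32 mm bore right through. The plate spans heights 5 to 9 mm, so the barrel stands 23 mm proud; grip it there, from any side. Origin: centre of the underside; z up along the bore. About 140 g (x 0.8 to 1.25).
- freewheel17: The second smallest of four steel bicycle freewheels, lying flat: toothed plate 74 mm across, 4 mm thick, around a dark hub barrel, alike on all: 46 mm outside, 32 mm tall, with a 32 mm bore right through. The plate spans heights 5 to 9 mm, so the barrel stands 23 mm proud; grip it there, from any side. Origin: centre of the underside; z up along the bore. About 180 g (x 0.8 to 1.25).
- freewheel20: The second largest of four steel bicycle freewheels, lying flat: toothed plate 86 mm across, 4 mm thick, around a dark hub barrel, alike on all: 46 mm outside, 32 mm tall, with a 32 mm bore right through. The plate spans heights 5 to 9 mm, so the barrel stands 23 mm proud; grip it there, from any side. Origin: centre of the underside; z up along the bore. About 230 g (x 0.8 to 1.25).
- freewheel23: The largest of four steel bicycle freewheels, lying flat: toothed plate 98 mm across, 4 mm thick, around a dark hub barrel, alike on all: 46 mm outside, 32 mm tall, with a 32 mm bore right through. The plate spans heights 5 to 9 mm, so the barrel stands 23 mm proud; grip it there, from any side. Origin: centre of the underside; z up along the bore. About 290 g (x 0.8 to 1.25).
- stud1: Fixed brass stud on a 42 mm white spot, 13 mm diameter, 18 mm tall, number 1 of four in a straight row 110 mm apart along a wooden board (110 x 580 x 15 mm, flat on the table, long side within 9 degrees of y); the end stud on the robot's left (+y). Origin: foot of the stud on the board's top, 15 mm above the table; z up. A freewheel's bore drops over it with 9 mm to spare all round.
- stud2: Fixed brass stud on a 42 mm white spot, 13 mm diameter, 18 mm tall, number 2 of four in a straight row 110 mm apart along a wooden board (110 x 580 x 15 mm, flat on the table, long side within 9 degrees of y); next to stud1. Origin: foot of the stud on the board's top, 15 mm above the table; z up. A freewheel's bore drops over it with 9 mm to spare all round.
- stud3: Fixed brass stud on a 42 mm white spot, 13 mm diameter, 18 mm tall, number 3 of four in a straight row 110 mm apart along a wooden board (110 x 580 x 15 mm, flat on the table, long side within 9 degrees of y); between stud2 and stud4. Origin: foot of the stud on the board's top, 15 mm above the table; z up. A freewheel's bore drops over it with 9 mm to spare all round.
- stud4: Fixed brass stud on a 42 mm white spot, 13 mm diameter, 18 mm tall, number 4 of four in a straight row 110 mm apart along a wooden board (110 x 580 x 15 mm, flat on the table, long side within 9 degrees of y); the end stud on the robot's right (-y). Origin: foot of the stud on the board's top, 15 mm above the table; z up. A freewheel's bore drops over it with 9 mm to spare all round.
- bell: Chromed domed bicycle bell, 48 mm diameter, 31 mm tall, fixed on the board in line with the studs, 95 mm beyond one end stud (either end, it changes). A flat black and orange reflector, 50 x 30 mm and 11 mm high, is fixed at the opposite end. Origin: centre of its underside on the board, 15 mm above the table.
- jar: Closed glass jar with a steel lid, 52 mm diameter, 65 mm tall, standing loose on the table beyond the freewheels. Not part of the job. Origin: centre of its underside; z up.
Mind the look-alikes: they are no part of the job. Leave any blue or purple look-alike of the freewheel23 alone.

How it is judged:
At the end, for the whole second after the job is handed in: Each freewheel is centred within 12 mm of its own stud, its underside within 5 mm of the board's top, upright within 0.1 rad and at rest; sizes grow from the bell's end of the row (14, 17, 20, 23 teeth) (((horizontal distance between bell and stud1 below 0.13 m and horizontal distance between freewheel14 and stud1 below 0.012 m and z of freewheel14 in the frame of stud1 between -0.005 and 0.005 m and horizontal distance between freewheel17 and stud2 below 0.012 m and z of freewheel17 in the frame of stud2 between -0.005 and 0.005 m and horizontal distance between freewheel20 and stud3 below 0.012 m and z of freewheel20 in the frame of stud3 between -0.005 and 0.005 m and horizontal distance between freewheel23 and stud4 below 0.012 m and z of freewheel23 in the frame of stud4 between -0.005 and 0.005 m) or (horizontal distance between bell and stud4 below 0.13 m and horizontal distance between freewheel14 and stud4 below 0.012 m and z of freewheel14 in the frame of stud4 between -0.005 and 0.005 m and horizontal distance between freewheel17 and stud3 below 0.012 m and z of freewheel17 in the frame of stud3 between -0.005 and 0.005 m and horizontal distance between freewheel20 and stud2 below 0.012 m and z of freewheel20 in the frame of stud2 between -0.005 and 0.005 m and horizontal distance between freewheel23 and stud1 below 0.012 m and z of freewheel23 in the frame of stud1 between -0.005 and 0.005 m)) and angle between each of freewheel14, freewheel17, freewheel20, freewheel23's own z axis and vertical below 0.1 rad and linear speed of each of freewheel14, freewheel17, freewheel20, freewheel23 below 0.02 m/s and angular speed of each of freewheel14, freewheel17, freewheel20, freewheel23 below 0.2 rad/s); the robot touches nothing.
It fails at once if the glass jar is moved more than 30 mm or knocked over (distance of jar from where it was at the start of the episode above 0.03 m or angle between jar's own z axis and vertical above 0.4 rad).
It also fails if it takes over 93 s, if anything falls off the work surface, if the arm or the gripper's body presses on something with over 40 N, if the wrist force passes 120 N, or if a joint passes its speed limit or range.

### The arm

A 6-joint arm with a two-finger parallel gripper is mounted at the origin on the work surface. World frame = base frame: x ahead of the robot, y to its left, z up, the work surface at z = 0. Lengths are in m, angles in rad, forces in N, time in s.
With the tool pointing down it reaches from about 0.375 to 0.9 m from the base axis. Payload 3.1 kg.
Tool frame: the origin (TCP) lies where the fingers leave the gripper's body, on its centre line; the fingertips stand 73 mm ahead of it and the grasp point (between the pads) lies 54 mm ahead of it; z points along the fingers, y is the line along which they close (so a half turn about z gives the same grasp; the last joint's range is limited). The gripper opens to 85 mm and grips with 20 to 120 N. Pads are 22 mm wide; open, the fingers measure 114 mm over their backs; the gripper's body (76 mm by 85 mm) begins 54 mm behind the grasp point. The pads swing forward as they close: fully open they stand 13 mm farther back than shut.
Start: joints at [1.042, 0.527, 1.433, -0, 1.181, -0.178], TCP at [0.215, 0.587, 0.304] pointing down, gripper open.
Joint ranges: [-3.08, 3.08], [-0.75, 2.2], [0.22, 2.44], [-1.43, 4.57], [0, 2.65], [-2.85, 2.85]. Speed limits (rad/s): [2.79, 2.79, 3.14, 3.14, 3.14, 3.14].

### API

Orientations are given as a unit quaternion [x, y, z, w].
In Python, from station import manip gives the robot as it stands.
- The arm moves only by the shell command python3 -m crank 'ROWS' [FORCE]. ROWS is JSON, a list of rows, each an object with "dp": the shift along the tool's x, y, z normalised to -1 to 1, where 1 is 50 cm, a list of three; "delta_rot": the turn, a rotation vector about the tool's x, y, z normalised to -1 to 1, where 1 is 2 pi rad, a list of three; "fingers": the opening, from -1 (shut) to 1 (fully open). A call has 1 to 12 rows; each row shifts and turns the commanded pose from where the row before left it, along the tool's axes as they then stand; what a row does not reach is not made up. A row lasts 1/12 s, in which the tool goes at most 41.7 mm and 7.16 degrees, less where a joint would pass 70% of its speed; a pose out of reach is approached as far as the arm can. A call with a number of a shift or a turn outside -1 to 1 is refused whole. A call with a gripper value outside its range is refused whole. The fingers move at their own pace and stop on an object; FORCE is the grip in N (left out, the last holds). Time passes only in rows, so rows that do not move let the fingers close. It gives the time, the measured TCP pose, the force, the opening and the grip force at its end, in the units of the state.
- manip.sense(): the state, without advancing time (a new reading comes with each control period).
- manip.snapshot(name): name is "side" or "top"; returns (picture, depth): 400x640x3 uint8, red, green, blue; 400x640 float32, m along the optical axis (not along the pixel's ray), 0 where there is no reading.
- manip.camera_model(name): a dict with "fx", "fy", "cx", "cy" (pixels), "origin" and "attitude" of the camera in the world. Camera axes: x right, y up, looking along -z (the intrinsics and any distortion apply to the point x, -y, -z); pixel columns grow to the right and rows downward; lengths in m; the calibration is good to about 2 mm. A picture is of the moment at which its call begins. camera_model takes no time and is no camera call.
- manip.sign_off(): hands the job in; it is judged then, once.
The state is a dict: "t": time; "q": joint angles; "qd": joint speeds; "tau": joint torques, N m; "tcp_pos": TCP position; "tool_rot": TCP orientation; "force": force on the tool from outside, world axes, zero at the start; "ft_torque": the same for the moment, N m; "finger_gap": opening from 0.0 (shut) to 1.0 (fully open); "gripper_force": force on a finger pad.
Only numpy, scipy, OpenCV 4.12 (cv2) and the standard library are available. Lean on these libraries where they do the work, as an engineer would, in place of code of your own. Each camera call takes 0.05 s, during which the arm holds its last target. There are 200 camera calls.

## Working session

There is one attempt and no reset: what is moved stays moved. The work goes in short steps, Python scripts to look and compute and a shell command to move; the robot and the scene stay as the last step left them, time stands still between calls to the robot, and variables do not carry over. Pictures are saved under pics/ and viewed, at most 14 in all, crops included, and the job is handed in when it is done.

```bash
mkdir -p pics; ls
python3 - <<'E'
from station import manip
import cv2, numpy as np
for n in ("top","side"):
    p,d=manip.snapshot(n); cv2.imwrite(f"pics/{n}0.png",p[:,:,::-1]); np.savez(f"{n}0.npz",p=p,d=d)
    print(n,manip.camera_model(n), d[d>0].min(), d.max())
print(manip.sense())
E
```

```text
pics
top {'fx': 414.7740113625926, 'fy': 414.7740113625926, 'cx': 311.02946119649783, 'cy': 203.8551893714271, 'origin': array([0.42945385, 0.03325023, 0.95652698]), 'attitude': array([-0.01692446,  0.032416  ,  0.71720093, -0.6959063 ])} 0.6737676 1.8188767
side {'fx': 478.4067195487886, 'fy': 478.4067195487886, 'cx': 321.4173046995308, 'cy': 195.855993524754, 'origin': array([ 0.37627829, -0.79777907,  0.72565171]), 'attitude': array([ 0.41723352, -0.03674536, -0.08978716,  0.90360624])} 0.6386221 3.2042406
{'t': 0.1, 'q': array([ 1.04148551e+00,  5.28384425e-01,  1.43378580e+00,  1.79974466e-06,
        1.18138945e+00, -1.78520447e-01]), 'qd': array([ 0.00052859, -0.00088795, -0.00449094, -0.00047295, -0.00210578,
        0.00085577]), 'tau': array([-2.39861884e-04, -4.43303525e+01, -1.78586447e+01, -2.55077302e-04,
        3.86706655e-03,  2.42289627e-05]), 'tcp_pos': array([0.21449958, 0.58650067, 0.30302073]), 'tool_rot': array([ 1.74497525e-01,  9.84657121e-01, -9.22270515e-04, -3.41640503e-04]), 'force': array([-0.16326435,  0.30931307, -0.12635881]), 'ft_torque': array([-0.00409937, -0.05947998, -0.0024125 ]), 'gripper_force': 0.0, 'finger_gap': 1.0019556847761526}
```

View pics/top0.png

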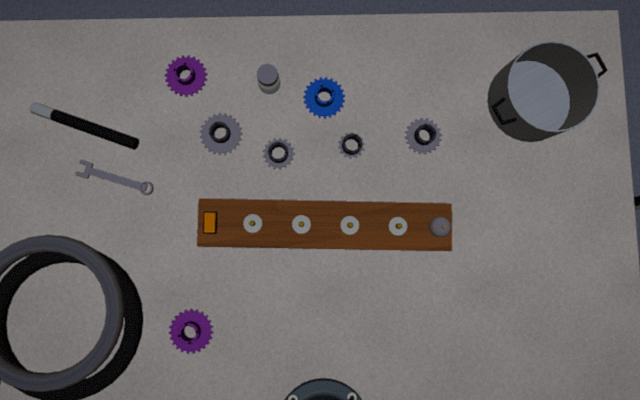

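View pics/side0.png

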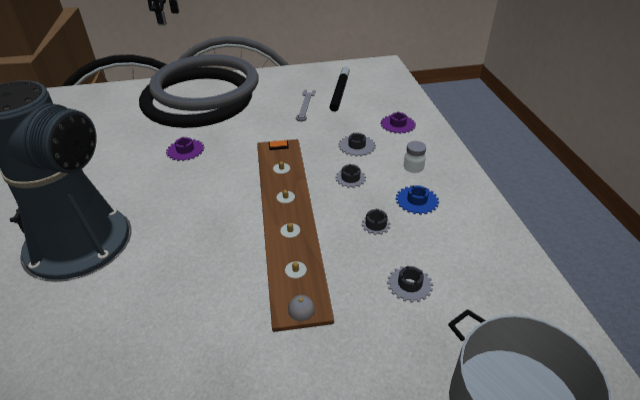

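Top view, where left is +y and up is +x. The bell is at (441,227), on the stud4 side, and the reflector is at (209,222). The studs are at (253,224), (301,225), (350,226) and (398,226), and the jar is at (268,79).

Freewheel candidates by pixel:
- **Grey, the job:** (221,134), (423,136), (279,153) and (352,145).
- **Look-alikes, leave alone:** blue (324,98), purple (186,76) and purple (190,331).

The side view shows the same layout, with the arm clear of everything.

```bash
cat > h.py <<'E'
import numpy as np, cv2
from scipy.spatial.transform import Rotation as R
from station import manip
def rays(n,uv):
    c=manip.camera_model(n); uv=np.atleast_2d(np.array(uv,float))
    d=np.c_[(uv[:,0]-c['cx'])/c['fx'],-(uv[:,1]-c['cy'])/c['fy'],-np.ones(len(uv))]
    return c['origin'],R.from_quat(c['attitude']).apply(d)
def plane(n,uv,z):
    o,d=rays(n,uv); return o+d*((z-o[2])/d[:,2])[:,None]
def cloud(n,dep):
    v,u=np.mgrid[:400,:640]; o,d=rays(n,np.c_[u.ravel(),v.ravel()])
    return (o+d*dep.reshape(-1,1)).reshape(400,640,3)
def project(n,P):
    c=manip.camera_model(n); q=R.from_quat(c['attitude']).inv().apply(np.atleast_2d(P)-c['origin'])
    return np.c_[c['cx']+c['fx']*q[:,0]/-q[:,2], c['cy']-c['fy']*q[:,1]/-q[:,2]]
def tri(u1,u2):
    o1,d1=rays('top',u1); o2,d2=rays('side',u2); d1=d1[0];d2=d2[0]
    s=np.linalg.lstsq(np.c_[d1,-d2],o2-o1,rcond=None)[0]
    a,b=o1+s[0]*d1,o2+s[1]*d2
    return (a+b)/2,np.linalg.norm(a-b)
def spots(n,p):
    "white spots -> ellipse centres"
    m=(p.min(2)>(165 if n=='top' else 165)).astype(np.uint8)
    out=[]
    for c in cv2.findContours(m,cv2.RETR_EXTERNAL,cv2.CHAIN_APPROX_NONE)[0]:
        if 120<cv2.contourArea(c)<600: out.append(cv2.fitEllipse(cv2.convexHull(c)))
    return out
E
python3 - <<'E'
from h import *
np.set_printoptions(precision=4,suppress=True)
for n in ('top','side'):
    f=np.load(n+'0.npz'); p,d=f['p'],f['d']; C=cloud(n,d)
    print(n,'table z',np.median(C[...,2][(abs(C[...,0]-.42)<.03)&(abs(C[...,1])<.2)]))
    hsv=cv2.cvtColor(p,cv2.COLOR_RGB2HSV)
    seeds={'top':[(253,224),(301,225),(350,226),(398,226)],'side':[(282,168),(286,197),(290,230),(296,269)]}[n]
    for u,v in seeds: print('spot px',p[v-2:v+3,u-8], p[v-3:v+3,u].tolist()[0:1])
    for e in spots(n,p): print('spot',np.round(e[0],1),np.round(e[1],1))
    # barrels: dark blobs of hub
    gray=p.max(2); 
    for u,v in {'top':[(221,134),(423,136),(279,153),(352,145)],'side':[(357,143),(410,280),(351,175),(377,220)]}[n]:
        w=28; s=np.s_[v-w:v+w,u-w:u+w]; P=C[s].reshape(-1,3); 
        ctr=np.median(P[(P[:,2]>.02)&(P[:,2]<.05)],0)
        r=np.linalg.norm(P[:,:2]-ctr[:2],axis=1); P=P[r<.06]
        T=P[(P[:,2]>.024)&(P[:,2]<.05)].astype(np.float32)
        cc,rr=cv2.minEnclosingCircle(T[:,:2])
        G=P[(P[:,2]>.004)&(P[:,2]<.018)].astype(np.float32)
        gc,gr=cv2.minEnclosingCircle(G[:,:2])
        print('wheel',(u,v),'barrel c',np.array(cc),'d',2*rr,'ztop',np.median(T[:,2]),'n',len(T),'plate',np.array(gc),2*gr,'z',np.median(G[:,2]))
    
    B=C[(C[...,2]>.02)&(C[...,2]<.06)&(abs(C[...,0]-.42)<.03)]
f=np.load('top0.npz');a=f['p'][110:180,190:450]
cv2.imwrite('pics/crop.png',cv2.resize(a,None,fx=3,fy=3,interpolation=cv2.INTER_CUBIC)[:,:,::-1])
E
```

```text
top table z 0.015019415194128083
spot px [[128 133 132]
 [128 131 133]
 [130 134 133]
 [128 134 132]
 [129 133 133]] [[93, 76, 50]]
spot px [[130 134 134]
 [129 136 136]
 [131 137 138]
 [131 136 135]
 [121 122 121]] [[105, 76, 27]]
spot px [[129 134 133]
 [127 130 132]
 [128 133 131]
 [127 132 132]
 [127 132 131]] [[106, 77, 23]]
spot px [[129 133 133]
 [126 132 130]
 [130 135 133]
 [129 133 133]
 [128 135 133]] [[103, 96, 87]]Traceback (most recent call last):
  File "<stdin>", line 17, in <module>
cv2.error: OpenCV(4.12.0) /io/opencv/modules/imgproc/src/shapedescr.cpp:201: error: (-215:Assertion failed) count >= 0 && (depth == CV_32F || depth == CV_32S) in function 'minEnclosingCircle'
```

```bash
cat > m.py <<'E'
from h import *
np.set_printoptions(precision=4,suppress=True)
S={}
for n in ('top','side'):
    f=np.load(n+'0.npz'); p,d=f['p'],f['d']; C=cloud(n,d)
    seeds={'top':[(253,224),(301,225),(350,226),(398,226)],'side':[(282,168),(286,197),(290,230),(296,269)]}[n]
    S[n]=[]
    for u,v in seeds:
        w=14; q=p[v-w:v+w,u-w:u+w].astype(int)
        m=((q.min(2)>80)&(q.max(2)-q.min(2)<25)).astype(np.uint8)
        c=max(cv2.findContours(m,cv2.RETR_EXTERNAL,cv2.CHAIN_APPROX_NONE)[0],key=cv2.contourArea)
        e=cv2.fitEllipse(cv2.convexHull(c)); S[n].append((e[0][0]+u-w,e[0][1]+v-w))
        print(n,'spot',np.round(S[n][-1],1),np.round(e[1],1),'on z=.015:',plane(n,S[n][-1],.015)[0])
    for u,v in {'top':[(221,134),(423,136),(279,153),(352,145)],'side':[(357,143),(410,280),(351,175),(377,220)]}[n]:
        w=28; P=C[v-w:v+w,u-w:u+w].reshape(-1,3)
        ctr=np.median(P[(P[:,2]>.02)&(P[:,2]<.05)],0)
        P=P[np.linalg.norm(P[:,:2]-ctr[:2],axis=1)<.06]
        enc=lambda A: cv2.minEnclosingCircle(np.ascontiguousarray(A[:,None,:2],dtype=np.float32))
        T=P[(P[:,2]>.026)&(P[:,2]<.05)]; G=P[(P[:,2]>.005)&(P[:,2]<.018)]
        cc,rr=enc(T); gc,gr=enc(G)
        print(n,'wheel',(u,v),'barrel',np.array(cc),'d',round(2*rr,4),'z',np.median(T[:,2]),len(T),'plate',np.array(gc),round(2*gr,4),'z',np.median(G[:,2]))
for a,b in zip(S['top'],S['side']): print('tri',tri(a,b))
f=np.load('top0.npz');a=f['p'][110:180,190:450]
cv2.imwrite('pics/crop.png',cv2.resize(a,None,fx=3,fy=3,interpolation=cv2.INTER_CUBIC)[:,:,::-1])
E
python3 m.py
```

```text
top spot [252.3 223. ] [18.6 18.8] on z=.015: [0.4555 0.1458 0.015 ]
top spot [301.  223.9] [18.6 18.8] on z=.015: [0.45   0.0358 0.015 ]
top spot [349.4 224.8] [18.3 18.7] on z=.015: [ 0.4447 -0.0742  0.015 ]
top spot [397.5 225.8] [18.3 18.9] on z=.015: [ 0.4391 -0.1838  0.015 ]
top wheel (221, 134) barrel [0.665 0.214] d 0.0462 z 0.03137907747745361 182 plate [0.6656 0.2148] 0.0988 z 0.00890601168593147
top wheel (423, 136) barrel [ 0.6481 -0.2556] d 0.0466 z 0.03101194139652297 179 plate [ 0.6484 -0.2563] 0.0868 z 0.008523620768110196
top wheel (279, 153) barrel [0.6156 0.0824] d 0.0458 z 0.03146643144621919 176 plate [0.6182 0.0929] 0.0936 z 0.008763388472555533
top wheel (352, 145) barrel [ 0.6301 -0.0861] d 0.0467 z 0.031215851023559837 178 plate [ 0.6299 -0.0867] 0.0626 z 0.008444720353880386
side spot [281. 168.] [10.7 16.5] on z=.015: [0.4542 0.1441 0.015 ]
side spot [285.2 196.5] [12.3 18.3] on z=.015: [0.4494 0.0349 0.015 ]
side spot [289.9 230.1] [14.3 19.7] on z=.015: [ 0.4443 -0.0753  0.015 ]
side spot [295.4 269.4] [16.9 21.5] on z=.015: [ 0.4392 -0.1851  0.015 ]
side wheel (357, 143) barrel [0.6639 0.2132] d 0.0487 z 0.03129166821828355 116 plate [0.6633 0.2125] 0.0981 z 0.009415366977607253
side wheel (410, 280) barrel [ 0.6476 -0.2553] d 0.0479 z 0.031600275300614766 266 plate [ 0.6476 -0.2554] 0.0881 z 0.009343264131567275
side wheel (351, 175) barrel [0.6139 0.0825] d 0.0483 z 0.031243699806053793 146 plate [0.6137 0.0836] 0.077 z 0.009620504378589856
side wheel (377, 220) barrel [ 0.6288 -0.0867] d 0.0484 z 0.03135721959554738 188 plate [ 0.6295 -0.0871] 0.0636 z 0.009666290539158406
tri (array([0.4549, 0.146 , 0.0136]), np.float64(0.0012439615468091828))
tri (array([0.4497, 0.0358, 0.0142]), np.float64(0.0006010271465099937))
tri (array([ 0.4445, -0.0743,  0.014 ]), np.float64(0.0002996598058324071))
tri (array([ 0.4392, -0.1841,  0.0138]), np.float64(0.0001856327413088214))
```

View pics/crop.png

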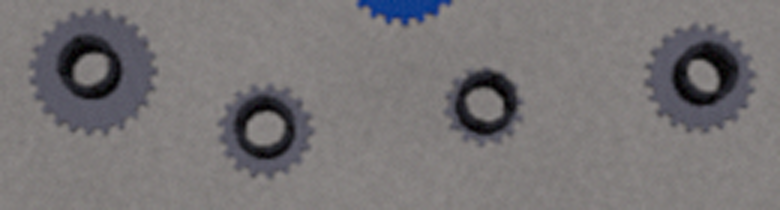

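The crop confirms four grey wheels with plates of about 98, 74, 62 and 86 mm from left to right. From two views:

| Wheel | Wheel position (x, y) | Stud | Stud position (x, y) |
|---|---|---|---|
| 23 | (.6645, .2137) | stud1 | (.455, .1452) |
| 17 | (.615, .0825) | stud3 | (.4445, -.0747) |
| 14 | (.6295, -.0865) | stud4 | (.4392, -.1843) |
| 20 | (.648, -.2555) | stud2 | (.4497, .0355) |

Start with 23.

```bash
cat > go.py <<'E'
import sys
from h import *
# python3 go.py x y z : remaining shift in tool units (1 = 0.5 m)
s=manip.sense(); t=np.array([float(a) for a in sys.argv[1:4]])
r=R.from_quat(s['tool_rot']); v=r.inv().apply(t-s['tcp_pos'])/.5
print('t',round(s['t'],2),'tcp',s['tcp_pos'].round(4),'gap',round(float(s['finger_gap']),3),'gf',round(float(s['gripper_force']),1),'F',s['force'].round(1),'tilt',(r.as_matrix()[:,2]).round(4))
print('units',v.round(4),'len mm',round(np.linalg.norm(v)*500,1))
E
python3 -m crank '[{"dp":[-0.055,-0.02,0],"delta_rot":[0,0,0],"fingers":0.4},{"dp":[-0.055,-0.02,0],"delta_rot":[0,0,0],"fingers":0.4},{"dp":[-0.055,-0.02,0],"delta_rot":[0,0,0],"fingers":0.4},{"dp":[-0.055,-0.02,0],"delta_rot":[0,0,0],"fingers":0.4},{"dp":[-0.055,-0.02,0],"delta_rot":[0,0,0],"fingers":0.4},{"dp":[-0.055,-0.02,0],"delta_rot":[0,0,0],"fingers":0.4},{"dp":[-0.055,-0.02,0],"delta_rot":[0,0,0],"fingers":0.4},{"dp":[-0.055,-0.02,0],"delta_rot":[0,0,0],"fingers":0.4},{"dp":[-0.055,-0.02,0],"delta_rot":[0,0,0],"fingers":0.4},{"dp":[-0.055,-0.02,0],"delta_rot":[0,0,0],"fingers":0.4}]' 60
python3 go.py 0.6645 0.2137 0.2
```

```text
t: 0.93
tcp_pos: [0.4393, 0.3973, 0.3034]
tool_rot: [0.175, 0.985, -0.0, -0.0]
force: [1.0, -0.4, 0.1]
finger_gap: 0.697
gripper_force: 0.0
t 0.93 tcp [0.4393 0.3973 0.3034] gap 0.697 gf 0.0 F [ 1.  -0.4  0.1] tilt [-1.e-03 -5.e-04 -1.e+00]
units [-0.5493 -0.1899  0.2067] len mm 308.4
```

```bash
python3 -m crank '[{"dp":[-0.055,-0.019,0.02],"delta_rot":[0,0,0],"fingers":0.4},{"dp":[-0.055,-0.019,0.02],"delta_rot":[0,0,0],"fingers":0.4},{"dp":[-0.055,-0.019,0.02],"delta_rot":[0,0,0],"fingers":0.4},{"dp":[-0.055,-0.019,0.02],"delta_rot":[0,0,0],"fingers":0.4},{"dp":[-0.055,-0.019,0.02],"delta_rot":[0,0,0],"fingers":0.4},{"dp":[-0.055,-0.019,0.02],"delta_rot":[0,0,0],"fingers":0.4},{"dp":[-0.055,-0.019,0.02],"delta_rot":[0,0,0],"fingers":0.4},{"dp":[-0.055,-0.019,0.02],"delta_rot":[0,0,0],"fingers":0.4},{"dp":[-0.055,-0.019,0.02],"delta_rot":[0,0,0],"fingers":0.4},{"dp":[-0.05,-0.018,0.02],"delta_rot":[0,0,0],"fingers":0.4},{"dp":[0,0,0],"delta_rot":[0,0,0],"fingers":0.4},{"dp":[0,0,0],"delta_rot":[0,0,0],"fingers":0.4}]'
python3 go.py 0.6645 0.2137 0.13
python3 - <<'E'
from h import *
p,d=manip.snapshot('side'); C=cloud('side',d); cv2.imwrite('pics/side1.png',p[:,:,::-1])
x=manip.sense()['tcp_pos']
P=C.reshape(-1,3); P=P[(np.linalg.norm(P[:,:2]-x[:2],axis=1)<.08)&(P[:,2]>.06)&(P[:,2]<x[2]+.1)]
P=P-x; P=P[np.argsort(P[:,2])]; print(len(P)); print(P[:6].round(4)); print(np.percentile(P[:,2],[0.5,1,2]))
r=R.from_quat(manip.sense()['tool_rot']).inv().apply(P); q=r[r[:,2]>.02]
print('tool y of finger pts',np.histogram(q[:,1],bins=np.arange(-.06,.061,.01)))
for a in (-1,1):
    k=q[(q[:,1]*a>0)&(q[:,2]>.06)]; print(a,k[:,1].min(),k[:,1].max(),k[:,2].max(),k[:,0].min(),k[:,0].max())
E
```

```text
t: 1.93
tcp_pos: [0.6624, 0.2146, 0.2022]
tool_rot: [0.176, 0.984, -0.0, -0.001]
force: [0.0, -0.9, -0.0]
finger_gap: 0.696
gripper_force: 0.0
t 1.93 tcp [0.6624 0.2146 0.2022] gap 0.696 gf 0.0 F [ 0.  -0.9 -0. ] tilt [-2.7e-03 -2.0e-04 -1.0e+00]
units [-0.0049 -0.      0.1444] len mm 72.2
1297
[[-0.0123 -0.032  -0.0688]
 [ 0.0182  0.0268 -0.0687]
 [-0.0177 -0.0333 -0.0674]
 [-0.0204 -0.0341 -0.0666]
 [-0.0087 -0.0371 -0.0663]
 [-0.0111 -0.0366 -0.0663]]
[-0.06576738 -0.06329079 -0.05956995]
tool y of finger pts (array([ 3, 70, 49,  0,  0,  0,  0,  0, 13, 10,  0,  0]), array([-6.00000000e-02, -5.00000000e-02, -4.00000000e-02, -3.00000000e-02,
       -2.00000000e-02, -1.00000000e-02,  1.38777878e-17,  1.00000000e-02,
        2.00000000e-02,  3.00000000e-02,  4.00000000e-02,  5.00000000e-02,
        6.00000000e-02]))
-1 -0.043866846257213654 -0.0342141624613794 0.06880473983962838 -0.011695563829598165 0.010237377264742888
1 0.026914642501568782 0.03279002714398559 0.0686174074110685 -0.010668762565904445 -0.008002262590983075
```

View pics/side1.png

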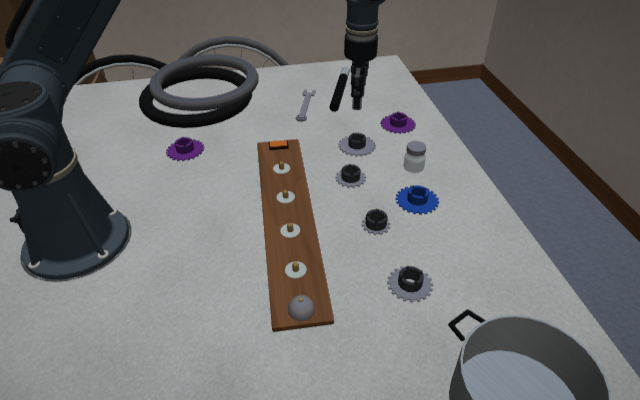

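The gripper hangs at about (358,85), above the 23 wheel. The fingertips stand 69 mm ahead of the TCP at this opening, so I grasp at TCP z = 0.083.

```bash
python3 -m crank '[{"dp":[-0.005,0,0.04],"delta_rot":[0,0,0],"fingers":0.4},{"dp":[0,0,0.04],"delta_rot":[0,0,0],"fingers":0.4},{"dp":[0,0,0.04],"delta_rot":[0,0,0],"fingers":0.4},{"dp":[0,0,0.04],"delta_rot":[0,0,0],"fingers":0.4},{"dp":[0,0,0.04],"delta_rot":[0,0,0],"fingers":0.4},{"dp":[0,0,0.035],"delta_rot":[0,0,0],"fingers":0.4},{"dp":[0,0,0],"delta_rot":[0,0,0],"fingers":0.4},{"dp":[0,0,0],"delta_rot":[0,0,0],"fingers":0.4}]'
python3 go.py 0.6645 0.2137 0.083
```

```text
t: 2.65
tcp_pos: [0.6629, 0.2164, 0.086]
tool_rot: [0.174, 0.985, -0.0, -0.001]
force: [-0.4, 0.7, 0.3]
finger_gap: 0.702
gripper_force: 0.0
t 2.65 tcp [0.6629 0.2164 0.086 ] gap 0.702 gf 0.0 F [-0.4  0.7  0.3] tilt [-2.6e-03 -2.0e-04 -1.0e+00]
units [-0.0048 -0.004   0.0059] len mm 4.3
```

```bash
python3 -m crank '[{"dp":[-0.003,-0.003,0.005],"delta_rot":[0,0,0],"fingers":0.4},{"dp":[0,0,0],"delta_rot":[0,0,0],"fingers":-1},{"dp":[0,0,0],"delta_rot":[0,0,0],"fingers":-1},{"dp":[0,0,0],"delta_rot":[0,0,0],"fingers":-1},{"dp":[0,0,0],"delta_rot":[0,0,0],"fingers":-1},{"dp":[0,0,0],"delta_rot":[0,0,0],"fingers":-1},{"dp":[0,0,0],"delta_rot":[0,0,0],"fingers":-1}]' 60
python3 go.py 0.6645 0.2137 0.17
```

```text
t: 3.23
tcp_pos: [0.6664, 0.2139, 0.0862]
tool_rot: [0.175, 0.985, 0.001, 0.002]
force: [-0.0, 1.7, 7.1]
finger_gap: 0.515
gripper_force: 60.8
t 3.23 tcp [0.6664 0.2139 0.0862] gap 0.515 gf 60.8 F [-0.   1.7  7.1] tilt [ 0.0036  0.0011 -1.    ]
units [ 0.003  -0.0013 -0.1676] len mm 83.8
```

```bash
python3 -m crank '[{"dp":[0,0,-0.02],"delta_rot":[0,0,0],"fingers":-1},{"dp":[0,0,-0.04],"delta_rot":[0,0,0],"fingers":-1},{"dp":[0,0,-0.04],"delta_rot":[0,0,0],"fingers":-1},{"dp":[0,0,-0.04],"delta_rot":[0,0,0],"fingers":-1},{"dp":[0,0,-0.02],"delta_rot":[0,0,0],"fingers":-1},{"dp":[0,0,0],"delta_rot":[0,0,0],"fingers":-1}]'
python3 go.py 0.4555 0.1452 0.166
```

```text
t: 3.73
tcp_pos: [0.6666, 0.2134, 0.167]
tool_rot: [0.175, 0.985, 0.001, 0.003]
force: [0.5, 1.0, -3.0]
finger_gap: 0.519
gripper_force: 61.9
t 3.73 tcp [0.6666 0.2134 0.167 ] gap 0.519 gf 61.9 F [ 0.5  1.  -3. ] tilt [ 5.3e-03  6.0e-04 -1.0e+00]
units [ 0.3497 -0.2732 -0.0004] len mm 221.9
```

```bash
python3 -m crank '[{"dp":[0.044,-0.034,0],"delta_rot":[0,0,0],"fingers":-1},{"dp":[0.044,-0.034,0],"delta_rot":[0,0,0],"fingers":-1},{"dp":[0.044,-0.034,0],"delta_rot":[0,0,0],"fingers":-1},{"dp":[0.044,-0.034,0],"delta_rot":[0,0,0],"fingers":-1},{"dp":[0.044,-0.034,0],"delta_rot":[0,0,0],"fingers":-1},{"dp":[0.044,-0.034,0],"delta_rot":[0,0,0],"fingers":-1},{"dp":[0.044,-0.034,0],"delta_rot":[0,0,0],"fingers":-1},{"dp":[0.021,-0.017,0],"delta_rot":[0,0,0],"fingers":-1},{"dp":[0.021,-0.017,0],"delta_rot":[0,0,0],"fingers":-1},{"dp":[0,0,0],"delta_rot":[0,0,0],"fingers":-1},{"dp":[0,0,0],"delta_rot":[0,0,0],"fingers":-1}]'
python3 go.py 0.4555 0.1452 0.103
cat > held.py <<'E'
# held wheel: barrel/plate centre and heights from the side and top clouds
from h import *
x=manip.sense()['tcp_pos']
for n in ('side','top'):
    p,d=manip.snapshot(n); C=cloud(n,d).reshape(-1,3); g=p.reshape(-1,3).astype(int)
    k=(np.linalg.norm(C[:,:2]-x[:2],axis=1)<.055)&(C[:,2]<x[2]-.065)&(C[:,2]>x[2]-.088)
    P=C[k]; c,r=cv2.minEnclosingCircle(P[:,None,:2].astype(np.float32))
    print(n,len(P),'plate centre',np.round(c,4),'d',round(2*r,4),'z pct',np.percentile(P[:,2],[5,50,95]).round(4))
E
python3 held.py
```

```text
t: 4.65
tcp_pos: [0.4538, 0.1456, 0.1635]
tool_rot: [0.175, 0.985, -0.0, -0.001]
force: [0.7, -0.6, -3.5]
finger_gap: 0.517
gripper_force: 62.0
t 4.65 tcp [0.4538 0.1456 0.1635] gap 0.517 gf 62.0 F [ 0.7 -0.6 -3.5] tilt [-1.2e-03 -1.0e-04 -1.0e+00]
units [-0.0037  0.0004  0.121 ] len mm 60.5
side 527 plate centre [0.4499 0.1458] d 0.1022 z pct [0.084  0.0865 0.0936]
top 48 plate centre [0.4464 0.1377] d 0.0952 z pct [0.0824 0.0861 0.0886]
```

```bash
python3 -m crank '[{"dp":[-0.007,0.002,0],"delta_rot":[0,0,0],"fingers":-1},{"dp":[0,0,0.03],"delta_rot":[0,0,0],"fingers":-1},{"dp":[0,0,0.03],"delta_rot":[0,0,0],"fingers":-1},{"dp":[0,0,0.03],"delta_rot":[0,0,0],"fingers":-1},{"dp":[0,0,0.02],"delta_rot":[0,0,0],"fingers":-1},{"dp":[0,0,0.01],"delta_rot":[0,0,0],"fingers":-1},{"dp":[0,0,0],"delta_rot":[0,0,0],"fingers":-1},{"dp":[0,0,0],"delta_rot":[0,0,0],"fingers":-1}]'
python3 go.py 0.4555 0.1452 0.101
```

```text
t: 5.42
tcp_pos: [0.4583, 0.1456, 0.1038]
tool_rot: [0.174, 0.985, 0.0, 0.0]
force: [-0.5, -0.3, -3.4]
finger_gap: 0.516
gripper_force: 61.9
t 5.42 tcp [0.4583 0.1456 0.1038] gap 0.516 gf 61.9 F [-0.5 -0.3 -3.4] tilt [ 2.e-04 -0.e+00 -1.e+00]
units [ 0.005  -0.0026  0.0057] len mm 4.0
```

Now down 2 mm, release and rise.

```bash
python3 -m crank '[{"dp":[0,0,0.004],"delta_rot":[0,0,0],"fingers":-1},{"dp":[0,0,0],"delta_rot":[0,0,0],"fingers":-1},{"dp":[0,0,0],"delta_rot":[0,0,0],"fingers":0.35},{"dp":[0,0,0],"delta_rot":[0,0,0],"fingers":0.35},{"dp":[0,0,0],"delta_rot":[0,0,0],"fingers":0.35},{"dp":[0,0,0],"delta_rot":[0,0,0],"fingers":0.35},{"dp":[0,0,-0.03],"delta_rot":[0,0,0],"fingers":0.35},{"dp":[0,0,-0.06],"delta_rot":[0,0,0],"fingers":0.35},{"dp":[0,0,-0.06],"delta_rot":[0,0,0],"fingers":0.35},{"dp":[0,0,0],"delta_rot":[0,0,0],"fingers":0.35}]'
python3 go.py 0.615 0.0825 0.16
cat > chk.py <<'E'
# placed wheels: barrel-top circle near each stud, in side and top clouds
from h import *
ST=[(.455,.1455),(.4497,.0355),(.4445,-.0747),(.4392,-.1843)]
import sys
for n in ('side','top'):
    p,d=manip.snapshot(n); cv2.imwrite(f'pics/{sys.argv[1]}_{n}.png',p[:,:,::-1]); C=cloud(n,d).reshape(-1,3)
    for i in map(int,sys.argv[2]):
        s=np.array(ST[i-1]); r=np.linalg.norm(C[:,:2]-s,axis=1)
        T=C[(r<.035)&(C[:,2]>.040)&(C[:,2]<.055)]; G=C[(r<.055)&(C[:,2]>.02)&(C[:,2]<.03)]
        if len(T)<30: print(n,i,'few',len(T)); continue
        c,q=cv2.minEnclosingCircle(T[:,None,:2].astype(np.float32))
        print(n,i,'barrel',np.round(c,4),'off mm',((np.array(c)-s)*1e3).round(1),'d',round(2*q,4),'z',np.median(T[:,2]).round(4),'plate z',np.percentile(G[:,2],[10,50,90]).round(4))
E
python3 chk.py p1 1
```

```text
t: 6.25
tcp_pos: [0.4602, 0.1458, 0.1812]
tool_rot: [0.174, 0.985, 0.001, 0.005]
force: [0.7, -0.6, 0.1]
finger_gap: 0.674
gripper_force: 0.0
t 6.25 tcp [0.4602 0.1458 0.1812] gap 0.674 gf 0.0 F [ 0.7 -0.6  0.1] tilt [ 9.3e-03  7.0e-04 -1.0e+00]
units [-0.3339 -0.0128  0.0452] len mm 168.6
side 1 barrel [0.4541 0.1449] off mm [-0.9 -0.6] d 0.0495 z 0.0457 plate z [0.0222 0.0243 0.0268]
top 1 few 0
```

23 is seated: 1 mm off its stud, with its top at 0.046. Next is 17.

```bash
python3 -m crank '[{"dp":[-0.042,-0.002,0],"delta_rot":[0,0,0],"fingers":0.4},{"dp":[-0.042,-0.002,0],"delta_rot":[0,0,0],"fingers":0.4},{"dp":[-0.042,-0.002,0],"delta_rot":[0,0,0],"fingers":0.4},{"dp":[-0.042,-0.002,0],"delta_rot":[0,0,0],"fingers":0.4},{"dp":[-0.042,-0.002,0.01],"delta_rot":[0,0,0],"fingers":0.4},{"dp":[-0.042,-0.001,0.01],"delta_rot":[0,0,0],"fingers":0.4},{"dp":[-0.042,-0.001,0.01],"delta_rot":[0,0,0],"fingers":0.4},{"dp":[-0.02,-0.001,0.01],"delta_rot":[0,0,0],"fingers":0.4},{"dp":[-0.02,0,0],"delta_rot":[0,0,0],"fingers":0.4},{"dp":[0,0,0],"delta_rot":[0,0,0],"fingers":0.4},{"dp":[0,0,0],"delta_rot":[0,0,0],"fingers":0.4}]'
python3 go.py 0.617 0.0825 0.088
```

```text
t: 7.27
tcp_pos: [0.6116, 0.0821, 0.1562]
tool_rot: [0.175, 0.985, -0.0, -0.001]
force: [-0.0, 1.0, -0.5]
finger_gap: 0.695
gripper_force: 0.0
t 7.27 tcp [0.6116 0.0821 0.1562] gap 0.695 gf 0.0 F [-0.   1.  -0.5] tilt [-2.2e-03  2.0e-04 -1.0e+00]
units [-0.0101  0.0045  0.1364] len mm 68.4
```

```bash
python3 -m crank '[{"dp":[-0.009,0.003,0.03],"delta_rot":[0,0,0],"fingers":0.4},{"dp":[0,0,0.04],"delta_rot":[0,0,0],"fingers":0.4},{"dp":[0,0,0.035],"delta_rot":[0,0,0],"fingers":0.4},{"dp":[0,0,0.02],"delta_rot":[0,0,0],"fingers":0.4},{"dp":[0,0,0.01],"delta_rot":[0,0,0],"fingers":0.4},{"dp":[0,0,0],"delta_rot":[0,0,0],"fingers":0.4},{"dp":[0,0,0],"delta_rot":[0,0,0],"fingers":0.4}]'
python3 go.py 0.617 0.0825 0.087
```

```text
t: 7.85
tcp_pos: [0.6171, 0.0821, 0.0898]
tool_rot: [0.174, 0.985, 0.0, 0.0]
force: [-1.1, 0.4, -0.3]
finger_gap: 0.703
gripper_force: 0.0
t 7.85 tcp [0.6171 0.0821 0.0898] gap 0.703 gf 0.0 F [-1.1  0.4 -0.3] tilt [ 1.e-04  0.e+00 -1.e+00]
units [0.0004 0.0006 0.0057] len mm 2.9
```

```bash
python3 -m crank '[{"dp":[0,0,0.002],"delta_rot":[0,0,0],"fingers":-1},{"dp":[0,0,0],"delta_rot":[0,0,0],"fingers":-1},{"dp":[0,0,0],"delta_rot":[0,0,0],"fingers":-1},{"dp":[0,0,0],"delta_rot":[0,0,0],"fingers":-1},{"dp":[0,0,0],"delta_rot":[0,0,0],"fingers":-1},{"dp":[0,0,0],"delta_rot":[0,0,0],"fingers":-1},{"dp":[0,0,-0.02],"delta_rot":[0,0,0],"fingers":-1},{"dp":[0,0,-0.04],"delta_rot":[0,0,0],"fingers":-1},{"dp":[0,0,-0.04],"delta_rot":[0,0,0],"fingers":-1},{"dp":[0,0,-0.04],"delta_rot":[0,0,0],"fingers":-1},{"dp":[0,0,-0.02],"delta_rot":[0,0,0],"fingers":-1},{"dp":[0,0,0],"delta_rot":[0,0,0],"fingers":-1}]'
python3 go.py 0.4475 -0.0747 0.168
```

```text
t: 8.85
tcp_pos: [0.6185, 0.0818, 0.1713]
tool_rot: [0.174, 0.985, 0.0, 0.003]
force: [0.5, -0.5, -1.5]
finger_gap: 0.504
gripper_force: 61.3
t 8.85 tcp [0.6185 0.0818 0.1713] gap 0.504 gf 61.3 F [ 0.5 -0.5 -1.5] tilt [ 5.5e-03 -3.0e-04 -1.0e+00]
units [ 0.2137 -0.4115  0.0048] len mm 231.9
```

```bash
python3 -m crank '[{"dp":[0.024,-0.047,0],"delta_rot":[0,0,0],"fingers":-1},{"dp":[0.024,-0.047,0],"delta_rot":[0,0,0],"fingers":-1},{"dp":[0.024,-0.047,0],"delta_rot":[0,0,0],"fingers":-1},{"dp":[0.024,-0.047,0],"delta_rot":[0,0,0],"fingers":-1},{"dp":[0.024,-0.047,0],"delta_rot":[0,0,0],"fingers":-1},{"dp":[0.024,-0.047,0],"delta_rot":[0,0,0],"fingers":-1},{"dp":[0.024,-0.047,0],"delta_rot":[0,0,0],"fingers":-1},{"dp":[0.024,-0.047,0],"delta_rot":[0,0,0],"fingers":-1},{"dp":[0.011,-0.018,0],"delta_rot":[0,0,0],"fingers":-1},{"dp":[0.011,-0.018,0],"delta_rot":[0,0,0],"fingers":-1},{"dp":[0,0,0],"delta_rot":[0,0,0],"fingers":-1},{"dp":[0,0,0],"delta_rot":[0,0,0],"fingers":-1}]'
python3 go.py 0.4475 -0.0747 0.107; python3 held.py
```

```text
t: 9.85
tcp_pos: [0.4463, -0.0749, 0.1683]
tool_rot: [0.175, 0.985, 0.0, 0.0]
force: [-0.3, -0.0, -1.1]
finger_gap: 0.506
gripper_force: 61.4
t 9.85 tcp [ 0.4463 -0.0749  0.1683] gap 0.506 gf 61.4 F [-0.3 -0.  -1.1] tilt [ 5.e-04  1.e-04 -1.e+00]
units [-0.0021  0.0011  0.1226] len mm 61.3
side 420 plate centre [ 0.4422 -0.075 ] d 0.0753 z pct [0.0847 0.0877 0.1002]Traceback (most recent call last):
  File "held.py", line 8, in <module>
    print(n,len(P),'plate centre',np.round(c,4),'d',round(2*r,4),'z pct',np.percentile(P[:,2],[5,50,95]).round(4))
                                                                         ~~~~~~~~~~~~~^^^^^^^^^^^^^^^^^^
    return _quantile_unchecked(
        a, q, axis, out, overwrite_input, method, keepdims, weights)
    return _ureduce(a,
                    func=_quantile_ureduce_func,
    ...<5 lines>...
                    overwrite_input=overwrite_input,
                    method=method)
    r = func(a, **kwargs)
    result = _quantile(arr,
                       quantiles=q,
    ...<2 lines>...
                       out=out,
                       weights=wgt)
    slices_having_nans = np.isnan(arr[-1, ...])
                                  ~~~^^^^^^^^^
IndexError: index -1 is out of bounds for axis 0 with size 0
```

```bash
python3 -m crank '[{"dp":[-0.004,0.002,0.02],"delta_rot":[0,0,0],"fingers":-1},{"dp":[0,0,0.03],"delta_rot":[0,0,0],"fingers":-1},{"dp":[0,0,0.03],"delta_rot":[0,0,0],"fingers":-1},{"dp":[0,0,0.03],"delta_rot":[0,0,0],"fingers":-1},{"dp":[0,0,0.01],"delta_rot":[0,0,0],"fingers":-1},{"dp":[0,0,0.004],"delta_rot":[0,0,0],"fingers":-1},{"dp":[0,0,0],"delta_rot":[0,0,0],"fingers":-1},{"dp":[0,0,0],"delta_rot":[0,0,0],"fingers":-1}]'
python3 go.py 0.4475 -0.0747 0.104
```

```text
t: 10.62
tcp_pos: [0.4486, -0.0745, 0.1066]
tool_rot: [0.174, 0.985, -0.0, 0.0]
force: [0.3, -0.4, -0.9]
finger_gap: 0.506
gripper_force: 61.4
t 10.62 tcp [ 0.4486 -0.0745  0.1066] gap 0.506 gf 61.4 F [ 0.3 -0.4 -0.9] tilt [ 7.e-04 -3.e-04 -1.e+00]
units [ 0.0019 -0.0012  0.0052] len mm 2.8
```

```bash
python3 -m crank '[{"dp":[0,0,0.004],"delta_rot":[0,0,0],"fingers":-1},{"dp":[0,0,0],"delta_rot":[0,0,0],"fingers":-1},{"dp":[0,0,0],"delta_rot":[0,0,0],"fingers":0.35},{"dp":[0,0,0],"delta_rot":[0,0,0],"fingers":0.35},{"dp":[0,0,0],"delta_rot":[0,0,0],"fingers":0.35},{"dp":[0,0,0],"delta_rot":[0,0,0],"fingers":0.35},{"dp":[0,0,-0.03],"delta_rot":[0,0,0],"fingers":0.35},{"dp":[0,0,-0.06],"delta_rot":[0,0,0],"fingers":0.35},{"dp":[0,0,-0.06],"delta_rot":[0,0,0],"fingers":0.35},{"dp":[0,0,0],"delta_rot":[0,0,0],"fingers":0.35}]'
python3 chk.py p2 13
python3 go.py 0.6315 -0.0865 0.16
```

```text
t: 11.45
tcp_pos: [0.4501, -0.0753, 0.1833]
tool_rot: [0.174, 0.985, -0.001, 0.004]
force: [-0.1, -0.3, -0.4]
finger_gap: 0.672
gripper_force: 0.0
side 1 few 27
side 3 barrel [ 0.4464 -0.0757] off mm [ 1.9 -1. ] d 0.0484 z 0.0464 plate z [0.0221 0.0244 0.0271]
top 1 barrel [0.4567 0.1449] off mm [ 1.7 -0.6] d 0.0456 z 0.0466 plate z [0.0216 0.0236 0.0259]
top 3 few 0
t 11.55 tcp [ 0.4486 -0.0748  0.1805] gap 0.673 gf 0.0 F [-0.3  0.5 -0.1] tilt [ 0.0029 -0.0013 -1.    ]
units [-0.3514  0.1037  0.0421] len mm 184.4
```

17 is seated, 2 mm off. Next is 14.

```bash
python3 -m crank '[{"dp":[-0.04,0.012,0],"delta_rot":[0,0,0],"fingers":0.4},{"dp":[-0.04,0.012,0],"delta_rot":[0,0,0],"fingers":0.4},{"dp":[-0.04,0.012,0],"delta_rot":[0,0,0],"fingers":0.4},{"dp":[-0.04,0.012,0],"delta_rot":[0,0,0],"fingers":0.4},{"dp":[-0.04,0.012,0.01],"delta_rot":[0,0,0],"fingers":0.4},{"dp":[-0.04,0.012,0.01],"delta_rot":[0,0,0],"fingers":0.4},{"dp":[-0.04,0.012,0.01],"delta_rot":[0,0,0],"fingers":0.4},{"dp":[-0.04,0.012,0.01],"delta_rot":[0,0,0],"fingers":0.4},{"dp":[-0.015,0.004,0],"delta_rot":[0,0,0],"fingers":0.4},{"dp":[-0.015,0.004,0],"delta_rot":[0,0,0],"fingers":0.4},{"dp":[0,0,0],"delta_rot":[0,0,0],"fingers":0.4},{"dp":[0,0,0],"delta_rot":[0,0,0],"fingers":0.4}]'
python3 go.py 0.631 -0.0865 0.089
```

```text
t: 12.55
tcp_pos: [0.6294, -0.0857, 0.1589]
tool_rot: [0.174, 0.985, 0.0, -0.001]
force: [-0.0, -0.5, -0.3]
finger_gap: 0.701
gripper_force: 0.0
t 12.55 tcp [ 0.6294 -0.0857  0.1589] gap 0.701 gf 0.0 F [-0.  -0.5 -0.3] tilt [-2.1e-03  6.0e-04 -1.0e+00]
units [-0.0039 -0.0004  0.1397] len mm 69.9
```

```bash
python3 -m crank '[{"dp":[-0.003,0,0.03],"delta_rot":[0,0,0],"fingers":0.4},{"dp":[0,0,0.04],"delta_rot":[0,0,0],"fingers":0.4},{"dp":[0,0,0.035],"delta_rot":[0,0,0],"fingers":0.4},{"dp":[0,0,0.02],"delta_rot":[0,0,0],"fingers":0.4},{"dp":[0,0,0.013],"delta_rot":[0,0,0],"fingers":0.4},{"dp":[0,0,0],"delta_rot":[0,0,0],"fingers":0.4},{"dp":[0,0,0],"delta_rot":[0,0,0],"fingers":0.4}]'
python3 go.py 0.631 -0.0865 0.088
```

```text
t: 13.13
tcp_pos: [0.6316, -0.0864, 0.0907]
tool_rot: [0.175, 0.985, -0.0, -0.0]
force: [0.9, -0.5, 0.3]
finger_gap: 0.701
gripper_force: 0.0
t 13.13 tcp [ 0.6316 -0.0864  0.0907] gap 0.701 gf 0.0 F [ 0.9 -0.5  0.3] tilt [-1.e-04 -0.e+00 -1.e+00]
units [ 0.0011 -0.0006  0.0055] len mm 2.8
```

```bash
python3 -m crank '[{"dp":[0,0,0.003],"delta_rot":[0,0,0],"fingers":-1},{"dp":[0,0,0],"delta_rot":[0,0,0],"fingers":-1},{"dp":[0,0,0],"delta_rot":[0,0,0],"fingers":-1},{"dp":[0,0,0],"delta_rot":[0,0,0],"fingers":-1},{"dp":[0,0,0],"delta_rot":[0,0,0],"fingers":-1},{"dp":[0,0,0],"delta_rot":[0,0,0],"fingers":-1},{"dp":[0,0,-0.02],"delta_rot":[0,0,0],"fingers":-1},{"dp":[0,0,-0.04],"delta_rot":[0,0,0],"fingers":-1},{"dp":[0,0,-0.04],"delta_rot":[0,0,0],"fingers":-1},{"dp":[0,0,-0.04],"delta_rot":[0,0,0],"fingers":-1},{"dp":[0,0,-0.02],"delta_rot":[0,0,0],"fingers":-1},{"dp":[0,0,0],"delta_rot":[0,0,0],"fingers":-1}]'
python3 go.py 0.442 -0.1843 0.168
```

```text
t: 14.13
tcp_pos: [0.633, -0.0867, 0.1717]
tool_rot: [0.174, 0.985, -0.0, 0.003]
force: [0.1, -0.1, -1.8]
finger_gap: 0.507
gripper_force: 61.1
t 14.13 tcp [ 0.633  -0.0867  0.1717] gap 0.507 gf 61.1 F [ 0.1 -0.1 -1.8] tilt [ 0.0049 -0.0016 -1.    ]
units [ 0.2917 -0.3146  0.0058] len mm 214.5
```

```bash
python3 -m crank '[{"dp":[0.033,-0.036,0],"delta_rot":[0,0,0],"fingers":-1},{"dp":[0.033,-0.036,0],"delta_rot":[0,0,0],"fingers":-1},{"dp":[0.033,-0.036,0],"delta_rot":[0,0,0],"fingers":-1},{"dp":[0.033,-0.036,0],"delta_rot":[0,0,0],"fingers":-1},{"dp":[0.033,-0.036,0],"delta_rot":[0,0,0],"fingers":-1},{"dp":[0.033,-0.036,0],"delta_rot":[0,0,0],"fingers":-1},{"dp":[0.033,-0.036,0],"delta_rot":[0,0,0],"fingers":-1},{"dp":[0.033,-0.036,0],"delta_rot":[0,0,0],"fingers":-1},{"dp":[0.013,-0.014,0],"delta_rot":[0,0,0],"fingers":-1},{"dp":[0.013,-0.014,0],"delta_rot":[0,0,0],"fingers":-1},{"dp":[0,0,0],"delta_rot":[0,0,0],"fingers":-1},{"dp":[0,0,0],"delta_rot":[0,0,0],"fingers":-1}]'
sed -i "s/('side','top')/('side',)/" held.py
python3 held.py; python3 go.py 0.442 -0.1843 0.107
```

```text
t: 15.13
tcp_pos: [0.4417, -0.1851, 0.1687]
tool_rot: [0.175, 0.985, 0.0, 0.0]
force: [0.3, 0.6, -2.3]
finger_gap: 0.502
gripper_force: 61.2
side 308 plate centre [ 0.4377 -0.1856] d 0.0635 z pct [0.0848 0.0881 0.1013]
t 15.18 tcp [ 0.4421 -0.185   0.1688] gap 0.506 gf 61.2 F [ 0.3 -0.1 -1.1] tilt [ 1.e-03 -4.e-04 -1.e+00]
units [0.0009 0.0012 0.1237] len mm 61.8
```

```bash
python3 -m crank '[{"dp":[-0.001,0.002,0.02],"delta_rot":[0,0,0],"fingers":-1},{"dp":[0,0,0.03],"delta_rot":[0,0,0],"fingers":-1},{"dp":[0,0,0.03],"delta_rot":[0,0,0],"fingers":-1},{"dp":[0,0,0.03],"delta_rot":[0,0,0],"fingers":-1},{"dp":[0,0,0.01],"delta_rot":[0,0,0],"fingers":-1},{"dp":[0,0,0.005],"delta_rot":[0,0,0],"fingers":-1},{"dp":[0,0,0],"delta_rot":[0,0,0],"fingers":-1},{"dp":[0,0,0],"delta_rot":[0,0,0],"fingers":-1}]'
python3 go.py 0.442 -0.1843 0.104
```

```text
t: 15.85
tcp_pos: [0.4426, -0.1841, 0.1065]
tool_rot: [0.174, 0.985, -0.0, 0.0]
force: [-0.2, 0.1, -0.8]
finger_gap: 0.504
gripper_force: 61.2
t 15.85 tcp [ 0.4426 -0.1841  0.1065] gap 0.504 gf 61.2 F [-0.2  0.1 -0.8] tilt [ 7.e-04 -5.e-04 -1.e+00]
units [ 0.0011 -0.0008  0.005 ] len mm 2.6
```

```bash
python3 -m crank '[{"dp":[0,0,0.004],"delta_rot":[0,0,0],"fingers":-1},{"dp":[0,0,0],"delta_rot":[0,0,0],"fingers":-1},{"dp":[0,0,0],"delta_rot":[0,0,0],"fingers":0.35},{"dp":[0,0,0],"delta_rot":[0,0,0],"fingers":0.35},{"dp":[0,0,0],"delta_rot":[0,0,0],"fingers":0.35},{"dp":[0,0,0],"delta_rot":[0,0,0],"fingers":0.35},{"dp":[0,0,-0.03],"delta_rot":[0,0,0],"fingers":0.35},{"dp":[0,0,-0.06],"delta_rot":[0,0,0],"fingers":0.35},{"dp":[0,0,-0.06],"delta_rot":[0,0,0],"fingers":0.35},{"dp":[0,0,0],"delta_rot":[0,0,0],"fingers":0.35}]'
python3 chk.py p3 134
python3 go.py 0.6498 -0.2555 0.16
```

```text
t: 16.68
tcp_pos: [0.444, -0.1854, 0.1834]
tool_rot: [0.174, 0.985, -0.002, 0.004]
force: [0.5, -0.3, 0.8]
finger_gap: 0.676
gripper_force: 0.0
side 1 few 0
side 3 few 12
side 4 barrel [ 0.4406 -0.1847] off mm [ 1.4 -0.4] d 0.0493 z 0.0466 plate z [0.022  0.0243 0.0281]
top 1 barrel [0.4569 0.1449] off mm [ 1.9 -0.6] d 0.0456 z 0.0465 plate z [0.0215 0.0237 0.0257]
top 3 barrel [ 0.4481 -0.0722] off mm [3.6 2.5] d 0.044 z 0.0467 plate z [0.0214 0.0235 0.0256]
top 4 few 27
t 16.78 tcp [ 0.4426 -0.1845  0.1804] gap 0.676 gf 0.0 F [ 0.6 -0.4  0.8] tilt [ 0.0025 -0.0018 -1.    ]
units [-0.4379  0.0091  0.0422] len mm 220.0
```

14 is seated. Last is 20.

```bash
python3 -m crank '[{"dp":[-0.042,0.001,0],"delta_rot":[0,0,0],"fingers":0.4},{"dp":[-0.042,0.001,0],"delta_rot":[0,0,0],"fingers":0.4},{"dp":[-0.042,0.001,0],"delta_rot":[0,0,0],"fingers":0.4},{"dp":[-0.042,0.001,0],"delta_rot":[0,0,0],"fingers":0.4},{"dp":[-0.042,0.001,0.01],"delta_rot":[0,0,0],"fingers":0.4},{"dp":[-0.042,0.001,0.01],"delta_rot":[0,0,0],"fingers":0.4},{"dp":[-0.042,0.001,0.01],"delta_rot":[0,0,0],"fingers":0.4},{"dp":[-0.042,0.001,0.01],"delta_rot":[0,0,0],"fingers":0.4},{"dp":[-0.042,0.001,0],"delta_rot":[0,0,0],"fingers":0.4},{"dp":[-0.042,0,0],"delta_rot":[0,0,0],"fingers":0.4},{"dp":[-0.018,0,0],"delta_rot":[0,0,0],"fingers":0.4},{"dp":[0,0,0],"delta_rot":[0,0,0],"fingers":0.4}]'
python3 go.py 0.6498 -0.2555 0.089
```

```text
t: 17.78
tcp_pos: [0.6505, -0.2558, 0.1571]
tool_rot: [0.174, 0.985, 0.0, -0.0]
force: [-0.6, -0.2, -0.2]
finger_gap: 0.699
gripper_force: 0.0
t 17.78 tcp [ 0.6505 -0.2558  0.1571] gap 0.699 gf 0.0 F [-0.6 -0.2 -0.2] tilt [-3.e-04  2.e-04 -1.e+00]
units [ 0.0015 -0.      0.1362] len mm 68.1
```

```bash
python3 -m crank '[{"dp":[0.001,0,0.03],"delta_rot":[0,0,0],"fingers":0.4},{"dp":[0,0,0.04],"delta_rot":[0,0,0],"fingers":0.4},{"dp":[0,0,0.035],"delta_rot":[0,0,0],"fingers":0.4},{"dp":[0,0,0.02],"delta_rot":[0,0,0],"fingers":0.4},{"dp":[0,0,0.01],"delta_rot":[0,0,0],"fingers":0.4},{"dp":[0,0,0],"delta_rot":[0,0,0],"fingers":0.4},{"dp":[0,0,0],"delta_rot":[0,0,0],"fingers":0.4}]'
python3 go.py 0.6498 -0.2555 0.088
```

```text
t: 18.37
tcp_pos: [0.6487, -0.255, 0.0918]
tool_rot: [0.175, 0.985, 0.0, -0.0]
force: [0.2, 0.2, -0.5]
finger_gap: 0.702
gripper_force: 0.0
t 18.37 tcp [ 0.6487 -0.255   0.0918] gap 0.702 gf 0.0 F [ 0.2  0.2 -0.5] tilt [-3.e-04  2.e-04 -1.e+00]
units [-0.0024 -0.0002  0.0077] len mm 4.0
```

```bash
python3 -m crank '[{"dp":[-0.001,0,0.005],"delta_rot":[0,0,0],"fingers":0.4},{"dp":[0,0,0],"delta_rot":[0,0,0],"fingers":-1},{"dp":[0,0,0],"delta_rot":[0,0,0],"fingers":-1},{"dp":[0,0,0],"delta_rot":[0,0,0],"fingers":-1},{"dp":[0,0,0],"delta_rot":[0,0,0],"fingers":-1},{"dp":[0,0,0],"delta_rot":[0,0,0],"fingers":-1},{"dp":[0,0,-0.02],"delta_rot":[0,0,0],"fingers":-1},{"dp":[0,0,-0.04],"delta_rot":[0,0,0],"fingers":-1},{"dp":[0,0,-0.04],"delta_rot":[0,0,0],"fingers":-1},{"dp":[0,0,-0.04],"delta_rot":[0,0,0],"fingers":-1},{"dp":[0,0,-0.02],"delta_rot":[0,0,0],"fingers":-1},{"dp":[0,0,0],"delta_rot":[0,0,0],"fingers":-1}]'
python3 go.py 0.4515 0.0355 0.168
```

```text
t: 19.37
tcp_pos: [0.6504, -0.2559, 0.1723]
tool_rot: [0.174, 0.985, -0.001, 0.002]
force: [0.5, -1.0, -2.9]
finger_gap: 0.507
gripper_force: 61.6
t 19.37 tcp [ 0.6504 -0.2559  0.1723] gap 0.507 gf 61.6 F [ 0.5 -1.  -2.9] tilt [ 0.0044 -0.0027 -1.    ]
units [0.5739 0.4106 0.0052] len mm 352.8
```

```bash
python3 -m crank '[{"dp":[0.05,0.036,0],"delta_rot":[0,0,0],"fingers":-1},{"dp":[0.05,0.036,0],"delta_rot":[0,0,0],"fingers":-1},{"dp":[0.05,0.036,0],"delta_rot":[0,0,0],"fingers":-1},{"dp":[0.05,0.036,0],"delta_rot":[0,0,0],"fingers":-1},{"dp":[0.05,0.036,0],"delta_rot":[0,0,0],"fingers":-1},{"dp":[0.05,0.036,0],"delta_rot":[0,0,0],"fingers":-1},{"dp":[0.05,0.036,0],"delta_rot":[0,0,0],"fingers":-1},{"dp":[0.05,0.036,0],"delta_rot":[0,0,0],"fingers":-1},{"dp":[0.05,0.036,0],"delta_rot":[0,0,0],"fingers":-1},{"dp":[0.05,0.036,0],"delta_rot":[0,0,0],"fingers":-1},{"dp":[0.037,0.025,0],"delta_rot":[0,0,0],"fingers":-1},{"dp":[0.037,0.025,0],"delta_rot":[0,0,0],"fingers":-1}]'
python3 -m crank '[{"dp":[0,0,0],"delta_rot":[0,0,0],"fingers":-1},{"dp":[0,0,0],"delta_rot":[0,0,0],"fingers":-1}]' >/dev/null
python3 held.py; python3 go.py 0.4515 0.0355 0.107
```

```text
t: 20.37
tcp_pos: [0.4484, 0.0372, 0.1687]
tool_rot: [0.174, 0.985, -0.0, -0.001]
force: [-0.3, -0.0, -2.2]
finger_gap: 0.507
gripper_force: 61.7
side 511 plate centre [0.4454 0.0356] d 0.0875 z pct [0.0847 0.0875 0.0999]
t 20.58 tcp [0.4503 0.0361 0.169 ] gap 0.509 gf 61.7 F [ 1.2 -0.3 -2.2] tilt [-1.e-04 -2.e-04 -1.e+00]
units [-0.0027 -0.0003  0.124 ] len mm 62.0
```

```bash
python3 -m crank '[{"dp":[-0.004,0.001,0.02],"delta_rot":[0,0,0],"fingers":-1},{"dp":[0,0,0.03],"delta_rot":[0,0,0],"fingers":-1},{"dp":[0,0,0.03],"delta_rot":[0,0,0],"fingers":-1},{"dp":[0,0,0.03],"delta_rot":[0,0,0],"fingers":-1},{"dp":[0,0,0.01],"delta_rot":[0,0,0],"fingers":-1},{"dp":[0,0,0.005],"delta_rot":[0,0,0],"fingers":-1},{"dp":[0,0,0],"delta_rot":[0,0,0],"fingers":-1},{"dp":[0,0,0],"delta_rot":[0,0,0],"fingers":-1}]'
python3 go.py 0.4515 0.0355 0.104
```

```text
t: 21.25
tcp_pos: [0.453, 0.0352, 0.1069]
tool_rot: [0.175, 0.985, 0.0, 0.001]
force: [0.4, 0.7, -3.0]
finger_gap: 0.508
gripper_force: 61.8
t 21.25 tcp [0.453  0.0352 0.1069] gap 0.508 gf 61.8 F [ 0.4  0.7 -3. ] tilt [ 1.1e-03 -2.0e-04 -1.0e+00]
units [ 0.003  -0.0005  0.0059] len mm 3.3
```

```bash
python3 -m crank '[{"dp":[0,0,0.004],"delta_rot":[0,0,0],"fingers":-1},{"dp":[0,0,0],"delta_rot":[0,0,0],"fingers":-1},{"dp":[0,0,0],"delta_rot":[0,0,0],"fingers":0.35},{"dp":[0,0,0],"delta_rot":[0,0,0],"fingers":0.35},{"dp":[0,0,0],"delta_rot":[0,0,0],"fingers":0.35},{"dp":[0,0,0],"delta_rot":[0,0,0],"fingers":0.35},{"dp":[0,0,-0.03],"delta_rot":[0,0,0],"fingers":0.35},{"dp":[0,0,-0.06],"delta_rot":[0,0,0],"fingers":0.35},{"dp":[0,0,-0.06],"delta_rot":[0,0,0],"fingers":0.35},{"dp":[0,0,-0.06],"delta_rot":[0,0,0],"fingers":0.35},{"dp":[0,0,-0.06],"delta_rot":[0,0,0],"fingers":0.35},{"dp":[0,0,0],"delta_rot":[0,0,0],"fingers":0.35}]'
python3 -m crank '[{"dp":[-0.06,0.0,0],"delta_rot":[0,0,0],"fingers":0.35},{"dp":[-0.06,0,0],"delta_rot":[0,0,0],"fingers":0.35},{"dp":[-0.06,0,0],"delta_rot":[0,0,0],"fingers":0.35},{"dp":[-0.06,0,0],"delta_rot":[0,0,0],"fingers":0.35},{"dp":[-0.06,0,0],"delta_rot":[0,0,0],"fingers":0.35},{"dp":[-0.06,0,0],"delta_rot":[0,0,0],"fingers":0.35},{"dp":[-0.06,0.0,0],"delta_rot":[0,0,0],"fingers":0.35},{"dp":[0,0,0],"delta_rot":[0,0,0],"fingers":0.35},{"dp":[0,0,0],"delta_rot":[0,0,0],"fingers":0.35}]'
python3 chk.py p4 1234
```

```text
t: 22.25
tcp_pos: [0.4548, 0.0355, 0.2446]
tool_rot: [0.174, 0.985, 0.0, 0.005]
force: [-0.3, 0.6, 0.1]
finger_gap: 0.677
gripper_force: 0.0
t: 23.0
tcp_pos: [0.6501, -0.037, 0.2385]
tool_rot: [0.175, 0.985, 0.0, -0.001]
force: [0.7, 0.3, 0.2]
finger_gap: 0.675
gripper_force: 0.0
side 1 barrel [0.4565 0.1434] off mm [ 1.5 -2.1] d 0.0499 z 0.0457 plate z [0.0221 0.0244 0.0265]
side 2 barrel [0.4498 0.0336] off mm [ 0.1 -1.9] d 0.0491 z 0.046 plate z [0.0223 0.0241 0.0264]
side 3 barrel [ 0.4449 -0.0754] off mm [ 0.4 -0.7] d 0.0477 z 0.0464 plate z [0.0223 0.0243 0.027 ]
side 4 barrel [ 0.4385 -0.1849] off mm [-0.7 -0.6] d 0.0481 z 0.0467 plate z [0.0218 0.0241 0.0274]
top 1 barrel [0.4568 0.145 ] off mm [ 1.8 -0.5] d 0.0454 z 0.0463 plate z [0.0218 0.0237 0.0259]
top 2 few 0
top 3 few 0
top 4 barrel [ 0.4388 -0.1963] off mm [ -0.4 -12. ] d 0.0377 z 0.0463 plate z [0.0224 0.0247 0.0274]
```

View pics/p4_side.png

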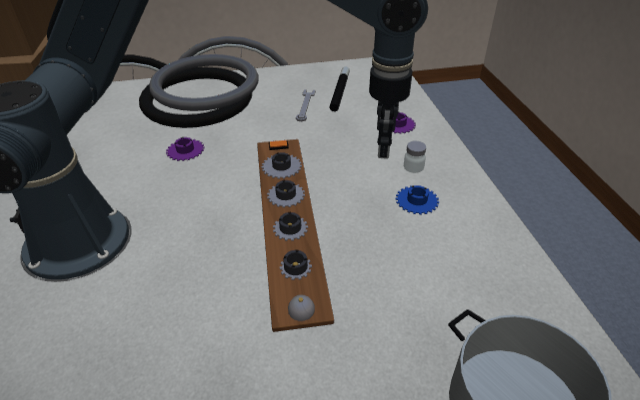

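The picture shows all four wheels flat on their studs at (281,163), (286,192), (290,225) and (295,264). They shrink towards the bell at (301,307), and the jar is untouched at (415,157). The odd top-view reading on stud 4 is partly hidden by the arm; the side view, which is clear, puts it within 1 mm.

```bash
python3 -c "
from station import manip
print(manip.sign_off())"
```

```text
the job is handed in; nothing more can be done
None
```

I placed all four freewheels flat on their studs, smallest next to the bell and growing to the largest at the far end, each measured within about 3 mm of its stud. The jar was left where it stood, and I handed the job in at about 23 s; the hand-in gave no verdict.

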